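Seat the chef's knife in the sharpener

ROBOT

A 6-joint arm with a two-finger parallel gripper is mounted at the origin on a cart in front of the work surface, level with it; the furniture and walls round the work are solid. World frame = base frame: x ahead of the robot, y to its left, z up, the work surface at z = 0. Lengths are in m, angles in rad, forces in N, time in s.
With the tool pointing down it reaches from about 0.425 to 1.125 m from the base axis. Payload 14.9 kg.
Tool frame: the origin (TCP) lies at the very end of the fingers, on their centre line; the grasp point (between the pads) lies 19 mm behind it (hold_point_z is the distance from the TCP to the grasp point, in m); z points along the fingers, y is the line along which they close (so a half turn about z gives the same grasp; the last joint's range is limited). The gripper opens to 91 mm and grips with 3 to 60 N. Pads are 32 mm wide; open, the fingers measure 118 mm over their backs; the gripper's body (76 mm by 178 mm) begins 60 mm behind the grasp point.
Start: joints at [-0.033, 0.379, 1.734, -0, 1.028, -0.033], TCP at [0.7, -0, 0.214] pointing down, gripper open.
Joint ranges: [-2.77, 2.77], [-0.74, 2.19], [0, 2.66], [-1.06, 4.2], [0.31, 2.87], [-3.08, 3.08]. Speed limits (rad/s): [1.89, 1.89, 2.39, 3.14, 3.14, 3.14].

INTERFACE

Orientations are given as [roll, pitch, yaw] about the fixed x, y, z axes, in that order (R = Rz(yaw) Ry(pitch) Rx(roll)).
In Python, from plant import get_obs, capture, camera_info, close_job, spot_in, hold_point_z gives the robot as it stands.
- The arm moves only by the tool carry_out, never from a script. Its argument "motion" is a list of rows, each a list of 5 numbers: the opening, from -1 (shut) to 1 (fully open), then the shift along the world's x, y, z as a fraction of full scale, then the turn about the world's z as a fraction of full scale. A call has 1 to 10 rows; each row shifts and turns the commanded pose from where the row before left it; what a row does not reach is not made up. Full scale, the value 1, is 20 mm for a shift and 0.15 rad for a turn. A row lasts 1/8 s, in which the tool goes at most 62.5 mm and 10.7 degrees, less where a joint would pass 70% of its speed; a pose out of reach is approached as far as the arm can. A call with a number of a shift or a turn outside -1 to 1 is refused whole. A call with a gripper value outside its range is refused whole. The fingers move at their own pace and stop on an object; "force" is the grip in N (left out, the last holds). Time passes only in rows, so rows that do not move let the fingers close. It gives the time, the measured TCP pose, the force, the opening and the grip force at its end, in the units of the state.
- get_obs(): the state, without advancing time (a new reading comes with each control period).
- capture(name): name is "scene" or "side" or "wrist"; returns the picture (400x640x3 uint8, red, green, blue); there is no depth.
- camera_info(name): a dict with "fx", "fy", "cx", "cy" (pixels), "world_from_camera" (4x4, takes a point from camera to world coordinates). Camera axes: x right, y down, z forward; pixel columns grow to the right and rows downward; lengths in m; the calibration is good to about 2 mm. A picture is of the moment at which its call begins: read the wrist's pose just before it. camera_info takes no time and is no camera call; for the wrist camera it gives the pose at the moment of the call.
- close_job(): hands the job in; it is judged then, once.
Trained networks look in the newest picture that a camera, given by its name, has taken for a name from the list of things; names that differ only in an ending like _2 or _b are one class to them, and where a whole thing is asked for, a point or a joint stands for the part that bears it (a point fixed in the world has none). Each returns a list of dicts, best first, with "score" (0 to 1); they miss things now and then, are a little off and sometimes report something else, mostly with a low value. They report only what shows in the picture. A call takes as long as a camera call.
- spot_in(camera, thing): "at" ([column, row] in pixels, amid what is visible of it).
The state is a dict: "time_s": time; "qpos": joint angles; "qvel": joint speeds; "joint_torque": joint torques, N m; "ee_pos": TCP position; "tcp_rot": TCP orientation; "force": force on the tool from outside, world axes, zero at the start; "wrist_torque": the same for the moment, N m; "opening": finger opening in m; "grip_force": force on a finger pad.
Only numpy, scipy, OpenCV 4.12 (cv2) and the standard library are available. Lean on these libraries where they do the work, as an engineer would, in place of code of your own. Each camera call takes 0.05 s, during which the arm holds its last target. There are 200 camera calls.

TASK

The cook wants the big black-handled kitchen knife sharpened. Lift it straight up out of its slot in the wooden knife block, bring it edge down to the small sharpener with its handle towards you, and ease the heel end of the blade (the part next to the handle) down into the slot until both sprung jaws grip it snugly and it drags, without ramming it to the bottom. Finish still holding the knife by its handle, level and steady at that depth, ready for the first stroke; leave the small knife and the vegetables on the board as they are.

Things in the scene. Friction and masses are not known exactly. Their poses are not given: they have to be found in the camera images.
- knife: chef's knife, black handle, about 0.17 kg, standing edge down in the block. Origin: heel corner of the cutting edge (edge end next to the handle); +x along the straight edge to the tip, +z from edge to spine, y across. Blade 165 mm long, 42 mm high at the heel, a flat slab 2.4 mm thick; it balances some 20 mm ahead of the heel. Bolster to x = -12 mm, handle x = -12 to -120 mm
- knife_grip (a point): middle of the chef's knife's handle (18 mm thick across the knife, 26 mm high: 16 to 42 mm above the edge line); this point is 55 mm behind the heel and 29 mm above the edge line. Pinch it here across the thickness, from above
- block: fixed light-wood knife block, 190 (x) by 140 (y) by 58 mm high, origin under its centre. Three slots along its x axis at y = -42, 0, +42 mm, 6 mm wide, open at the top and at the front (-x) end, closed at the back; slot floor 20 mm above the worktop, so a knife rises 38 mm before its edge clears the block's top
- block_front (a point): middle of the upper front edge of the block. The two knives stand in the outer slots, either way round, heels just outside the front face, handles sticking out towards the robot; the middle slot is empty
- small_knife: small knife with a red handle in the other outer slot, blade 110 by 27 mm, handle 92 by 16 by 20 mm, origin and axes as on the chef's knife; leave it alone
- sharpener: black bench sharpener with steel plates, fixed by its suction foot: head 56 (x) by 88 (y) mm, top 91 mm above the worktop, origin under its centre. A slot 26 mm wide, open at the top and both ends, runs along its x axis at y = 0, floor 40 mm above the worktop (pushing the blade down to it spoils the edge). The knife goes in with its +x along the sharpener's +x, handle on the -x side
- sharpener_mouth (a point): middle of the slot's mouth, 90 mm above the worktop. Below it two white sprung jaws lean together as a V, over x = -14 to +14 mm: 16 mm apart at 85 mm height, crossing at 52 mm. The pair floats up to 4 mm sideways with little force
- sharpener_slot (a point): where the jaws cross, 52 mm above the worktop. A level 2.4 mm blade first touches both jaws with its edge about 57 mm above the worktop, pushing back about 1.5 N; each millimetre farther down spreads each jaw 0.25 mm and adds about 1 N
- jaw_left (a joint): how far the jaw on the sharpener's +y side is pushed outward, in m: 0 at rest, snug from 0.0003 to 0.0028, 0.0042 when a blade stands on the slot floor
- jaw_right (a joint): the same for the jaw on the sharpener's -y side
- tomato: tomato, 64 mm, on the chopping board between block and sharpener; leave it
- onion: onion, 63 mm, on the chopping board; leave it
- lemon: lemon, 75 by 54 mm, on the chopping board (board top 22 mm, the tallest thing on it reaches 88 mm above the worktop); leave it

How it is judged:
On the way:
1. the chef's knife is held by its handle, upright, clear above the block, lifted straight up out of its slot (not drawn more than 35 mm lengthwise) (z of knife in the frame of block above 0.06 m and x of knife in the frame of block between -0.135 and -0.063 m and angle between knife's own z axis and vertical below 0.3 rad and contact force between knife and the fingers above 2 N and x of the grasp point in the frame of knife below 0 m), for 0.1 s.
At the end, for the whole second after the job is handed in: The fingers still hold the chef's knife by its handle; its blade is between the sharpener's jaws, each jaw spread by 0.3 to 2.8 mm, the middle of the sharpener lying 20 to 70 mm ahead of the heel; the knife is upright and level within 0.12 rad, in line with the slot within 0.14 rad, and still (value of joint jaw_left between 0.0003 and 0.0028 m and value of joint jaw_right between 0.0003 and 0.0028 m and contact force between knife and sharpener above 1 N and x of knife in the frame of sharpener between -0.07 and -0.02 m and angle between knife's own z axis and vertical below 0.12 rad and angle between the x axis of knife and the x axis of sharpener, either way round below 0.14 rad and linear speed of knife below 0.02 m/s and contact force between knife and the fingers above 3 N and x of the grasp point in the frame of knife below 0 m); the arm keeps its last pose, push and grip.
It fails at once if the knife is rammed down to the bottom of the slot, or a jaw is forced more than 3.7 mm (value of joint any of jaw_left, jaw_right above 0.0037 m).
It fails at once if the chef's knife is tipped by more than 0.6 rad (angle between knife's own z axis and vertical above 0.6 rad).
It fails at once if the small knife or a vegetable is moved by more than 30 mm (distance of any of small_knife, tomato, onion, lemon from where it was at the start of the episode above 0.03 m).
It also fails if it takes over 51 s, if anything falls off the work surface, if the arm or the gripper's body presses on something with over 40 N, if the wrist force passes 120 N, or if a joint passes its speed limit or range.

## Working session

There is one attempt and no reset: what is moved stays moved. The work goes in short steps, Python scripts to look and compute and a tool call to move; the robot and the scene stay as the last step left them, time stands still between calls to the robot, and variables do not carry over. Pictures are saved under pics/ and viewed, at most 10 in all, crops included, and the job is handed in when it is done.

Besides the shell and the picture viewer there is one more tool, called as name(argument=value, ...) on one line, values as JSON. carry_out: Moves the arm, as the interface text tells. Its arguments: {"type":"object","properties":{"motion":{"type":"array","items":{"type":"array","items":{"type":"number"}}},"force":{"type":"number"}},"required":["motion"]}

```bash
mkdir -p pics; ls
cat > h.py <<'E'
import numpy as np, cv2
from plant import *
def snap(n,f): 
    im=capture(n); cv2.imwrite('pics/'+f,im[:,:,::-1]); return im
def ray(n,px,ci=None):
    ci=ci or camera_info(n); T=np.array(ci['world_from_camera'])
    d=T[:3,:3]@np.array([(px[0]-ci['cx'])/ci['fx'],(px[1]-ci['cy'])/ci['fy'],1]); return T[:3,3],d
def onz(n,px,z,ci=None):
    o,d=ray(n,px,ci); return o+d*(z-o[2])/d[2]
def proj(n,P,ci=None):
    ci=ci or camera_info(n); T=np.linalg.inv(np.array(ci['world_from_camera'])); p=T[:3,:3]@np.array(P)+T[:3,3]
    return np.array([ci['fx']*p[0]/p[2]+ci['cx'],ci['fy']*p[1]/p[2]+ci['cy']])
def tri(vs):
    A=np.zeros((3,3));b=np.zeros(3)
    for n,px in vs:
        o,d=ray(n,px); d=d/np.linalg.norm(d); M=np.eye(3)-np.outer(d,d); A+=M;b+=M@o
    return np.linalg.solve(A,b)
E
python3 - <<'E'
from h import *
np.set_printoptions(precision=4,suppress=True)
print(get_obs(),hold_point_z)
ims=[snap(n,n+'0.png') for n in('scene','side','wrist')]
for n in('scene','side','wrist'):
    ci=camera_info(n);print(n,ci['fx'],np.array(ci['world_from_camera']))
    for t in('knife','knife_grip','block','block_front','small_knife','sharpener','sharpener_mouth','sharpener_slot','tomato','onion','lemon'):
        print(n,t,[(np.round(r['at'],1).tolist(),round(r['score'],2)) for r in spot_in(n,t)[:2]])
E
```

```text
pics
{'time_s': 0.0, 'qpos': array([-0.0333,  0.3794,  1.7348, -0.    ,  1.0285, -0.0333]), 'qvel': array([ 0.0011, -0.0004,  0.    ,  0.0007,  0.0001, -0.0003]), 'joint_torque': array([  0.0006, -76.3728, -43.4373,   0.065 ,   0.0424,  -0.0002]), 'ee_pos': array([ 0.6996, -0.    ,  0.2133]), 'tcp_rot': array([-3.1405, -0.    ,  1.5708]), 'force': array([ 0.9376, -0.3883,  0.3272]), 'wrist_torque': array([ 0.005 , -0.0061, -0.0098]), 'grip_force': 0.0, 'opening': 0.09125643993742483} 0.0188
scene 472.41324200229974 [[ 0.8231 -0.2822  0.4928 -0.0413]
 [-0.5678 -0.4266  0.704  -0.8353]
 [ 0.0115 -0.8593 -0.5114  0.6998]
 [ 0.      0.      0.      1.    ]]
scene knife [([237.4, 190.3], 0.81)]
scene knife_grip [([233.5, 194.3], 0.64), ([392.8, 290.3], 0.58)]
scene block [([262.4, 173.9], 0.96)]
scene block_front [([266.6, 169.9], 0.82)]
scene small_knife [([218.9, 187.0], 0.55)]
scene sharpener [([391.4, 292.6], 0.66)]
scene sharpener_mouth [([390.6, 290.8], 0.67)]
scene sharpener_slot [([392.9, 288.4], 0.62)]
scene tomato [([234.7, 190.8], 0.69), ([362.9, 220.6], 0.67)]
scene onion [([3
[... 487 characters left out ...]
8, 298.5], 0.55)]
side sharpener_slot [([370.7, 296.9], 0.85)]
side tomato [([367.5, 212.9], 0.84)]
side onion [([347.8, 190.5], 0.75)]
side lemon [([323.4, 219.7], 0.76), ([293.6, 145.5], 0.45)]
wrist 286.4458979483793 [[ 1.     -0.0014  0.0009  0.7007]
 [-0.001  -0.9573 -0.2891  0.0825]
 [ 0.0013  0.2891 -0.9573  0.3827]
 [ 0.      0.      0.      1.    ]]
wrist knife []
wrist knife_grip []
wrist block []
wrist block_front []
wrist small_knife []
wrist sharpener [([222.0, 342.2], 0.64)]
wrist sharpener_mouth [([224.0, 343.3], 0.49), ([252.7, 157.3], 0.36)]
wrist sharpener_slot []
wrist tomato [([269.5, 243.6], 0.77)]
wrist onion [([251.6, 156.5], 0.78)]
wrist lemon [([171.4, 221.3], 0.84)]
```

Run:
```python
import cv2
im=cv2.imread('pics/scene0.png'); cv2.imwrite('pics/a.png',cv2.resize(im[120:270,160:360],None,fx=4,fy=4,interpolation=2))
im=cv2.imread('pics/side0.png'); cv2.imwrite('pics/b.png',cv2.resize(im,None,fx=1.25,fy=1.25,interpolation=2))
from h import *
print('sh',tri([('scene',(390.6,290.8)),('side',(372.8,298.5))]),tri([('scene',(392.9,288.4)),('side',(370.7,296.9))]))
print('grip',tri([('scene',(233.5,194.3)),('side',(266.6,166))]))
print('bf',tri([('scene',(266.6,169.9)),('side',(296.4,142.3))]))
for t,a,b in(('tom',(362.9,220.6),(367.5,212.9)),('onion',(331.8,205.3),(347.8,190.5)),('lem',(318.9,230.9),(323.4,219.7))):print(t,tri([('scene',a),('side',b)]))
```

```text
sh [ 0.51546832 -0.31220819  0.0420424 ] [ 0.50649031 -0.32133164  0.06190407]
grip [0.44282301 0.28615536 0.0109299 ]
bf [0.56454548 0.31524143 0.04925379]
tom [ 0.63487257 -0.06563677  0.04353105]
onion [0.63397695 0.06384162 0.022802  ]
lem [ 0.50605346 -0.05297727  0.05325819]
```

View pics/a.png

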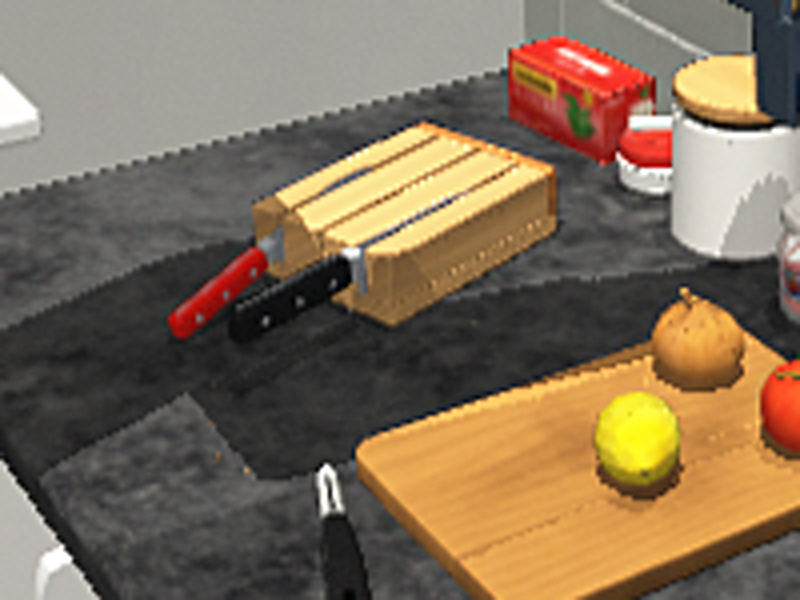

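View pics/b.png

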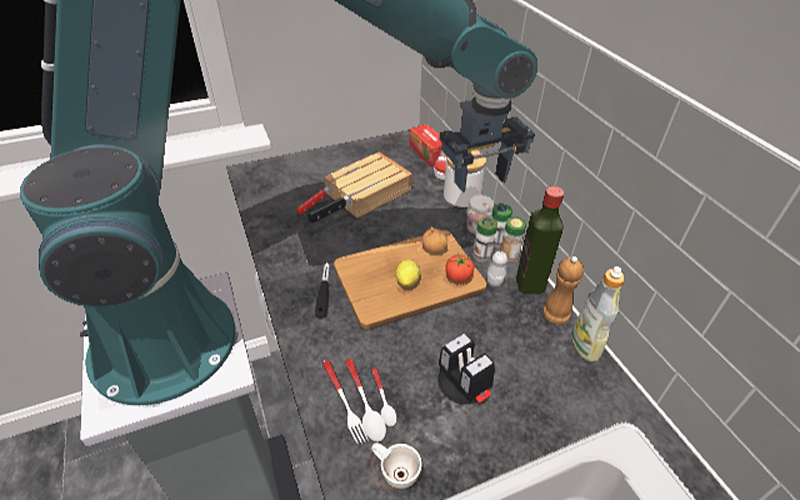

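The black chef's knife is in the block's right-hand slot (scene about (234,194), side about (263,167)). The red knife is in the left slot, and the sharpener is at side (372,297). I'll go in closer with the wrist camera.

carry_out(motion=[[1,-1,1,0.5,0],[1,-1,1,0.5,0],[1,-1,1,0.5,0],[1,-1,1,0.5,0],[1,-1,1,0,0],[1,-1,1,0,0],[1,-1,1,0,0],[1,-1,1,0,0],[1,-1,1,0,0],[1,0,1,0,0]])

```text
time_s: 3.05
ee_pos: [0.5188, 0.2009, 0.2536]
tcp_rot: [-3.141, 0.0, 1.571]
force: [0.7, 0.7, 0.8]
opening: 0.0914
grip_force: 0.0
```

Run:
```python
from h import *
print(get_obs()['ee_pos'],get_obs()['tcp_rot'])
for n,a,b in(('scene',(160+235/4,120+322/4),(160+345/4,120+270/4)),('side',(309/1.25,213/1.25),(346/1.25,202/1.25))):
    p,q=onz(n,a,.049),onz(n,b,.049); print(p,q,np.linalg.norm(p-q),np.arctan2(*(q-p)[1::-1]))
snap('wrist','w1.png')
for t in('knife','knife_grip','block','block_front','small_knife'):print(t,spot_in('wrist',t)[:2])
```

```text
[0.51882702 0.20089548 0.25361907] [-3.14117834e+00  1.29872110e-04  1.57118885e+00]
[0.36750092 0.219536   0.049     ] [0.46264335 0.24380877 0.049     ] 0.09818985880134527 0.24979191712318335
[0.37055027 0.23665568 0.049     ] [0.46927125 0.24512491 0.049     ] 0.0990836017372795 0.08558000618181535
knife [{'at': [256.9, 152.1], 'score': 0.72}]
knife_grip [{'at': [252.3, 153.4], 'score': 0.89}, {'at': [384.3, 274.7], 'score': 0.74}]
block [{'at': [355.1, 71.7], 'score': 0.79}]
block_front [{'at': [353.7, 74.5], 'score': 0.81}, {'at': [245.1, 83.7], 'score': 0.61}]
small_knife [{'at': [242.4, 82.1], 'score': 0.89}]
```

View pics/w1.png

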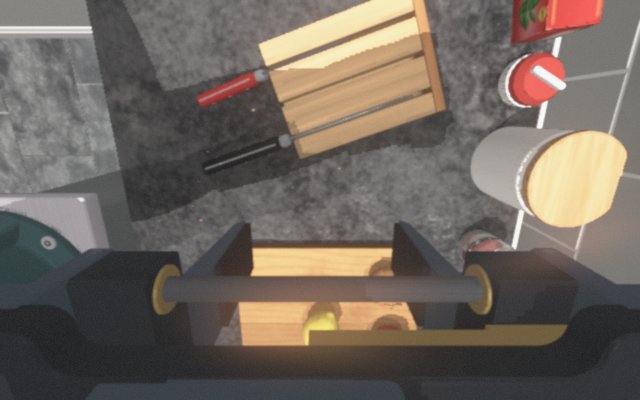

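The black handle runs from (205,167) to (281,145) and its spine continues along the slot to about (430,97). The red knife is at (228,88).

Run:
```python
from h import *
ci=camera_info('wrist')
P=[onz('wrist',p,.062,ci) for p in((205,167),(243,156),(279,145),(290,141))]
for p in P: print(p)
print(np.linalg.norm(P[2]-P[0]),np.arctan2(*(P[2]-P[0])[1::-1]))
B=[onz('wrist',p,.058,ci) for p in((260,43),(301,158),(444,110),(284,103),(425,61),(290,132),(431,95))]
for p in B: print(p)
for a,b in((0,1),(1,2),(3,4),(5,6)):print(a,b,np.linalg.norm(B[b]-B[a]),np.arctan2(*(B[b]-B[a])[1::-1]))
# edges of handle in image
im=cv2.imread('pics/w1.png');g=cv2.cvtColor(im,6)[130:185,195:295]
```

```text
[0.37316858 0.21793515 0.062     ]
[0.42251104 0.23179021 0.062     ]
[0.46830312 0.24534922 0.062     ]
[0.48212416 0.25021106 0.062     ]
0.09900562214806821 0.28056026569588066
[0.45118713 0.35967331 0.058     ]
[0.49496951 0.22858194 0.058     ]
[0.66985446 0.28657132 0.058     ]
[0.47597024 0.29487607 0.058     ]
[0.64121141 0.34076992 0.058     ]
[0.48205849 0.26082125 0.058     ]
[0.65220314 0.30371033 0.058     ]
0 1 0.1382094222148634 -1.248460629962288
1 2 0.18424851327875957 0.3201770454794924
3 4 0.1714960381649126 0.27091048681940677
5 6 0.17546701895477687 0.24692993235334518
```

carry_out(motion=[[1,-0.52,0.18,-0.7,-0.933],[1,-0.52,0.18,-0.7,-0.933],[1,-0.52,0.18,-0.7,-0.933],[1,-0.52,0.18,-0.7,-0.933],[1,-0.52,0.18,-0.7,-0.933],[1,-0.52,0.18,-0.7,-0.933],[1,-0.52,0.18,-0.7,-0.933],[1,-0.52,0.18,-0.7,-0.933],[1,-0.52,0.18,-0.7,-0.933],[1,0,0,0,0]], force=50)

```text
time_s: 4.6
ee_pos: [0.4258, 0.2318, 0.1272]
tcp_rot: [3.141, 0.002, 0.312]
force: [0.1, 0.7, 0.3]
opening: 0.0911
grip_force: 0.0
```

Run:
```python
from h import *
o=get_obs();print(o['ee_pos'],o['tcp_rot'],o['qpos'])
snap('wrist','w2.png')
for t in('knife','knife_grip'):print(t,spot_in('wrist',t)[:2])
snap('scene','s2.png');snap('side','d2.png')
for n in ('scene','side'):
  for t in('sharpener','sharpener_mouth','sharpener_slot','jaw_left'):print(n,t,spot_in(n,t)[:1])
a=cv2.imread('pics/s2.png')[240:340,330:450];b=cv2.imread('pics/d2.png')[250:350,310:430]
cv2.imwrite('pics/c.png',np.hstack([cv2.resize(x,(400,400*100//120),interpolation=2) for x in(a,b)]))
```

```text
[0.42579734 0.23179109 0.12715022] [3.14130962e+00 1.94577882e-03 3.11906574e-01] [ 4.50436933e-01  1.76253853e-01  2.20070238e+00 -1.67709156e-05
  7.66602642e-01  1.70933850e+00]
knife [{'at': [316.1, 196.0], 'score': 0.88}]
knife_grip [{'at': [320.2, 200.3], 'score': 0.84}]
scene sharpener [{'at': [389.9, 291.5], 'score': 0.76}]
scene sharpener_mouth [{'at': [391.9, 291.9], 'score': 0.92}]
scene sharpener_slot [{'at': [396.0, 288.8], 'score': 0.64}]
scene jaw_left [{'at': [391.1, 278.5], 'score': 0.5}]
side sharpener [{'at': [367.8, 300.6], 'score': 0.84}]
side sharpener_mouth [{'at': [370.7, 297.5], 'score': 0.96}]
side sharpener_slot [{'at': [370.9, 296.7], 'score': 0.97}]
side jaw_left [{'at': [366.7, 214.8], 'score': 0.32}]
```

View pics/w2.png

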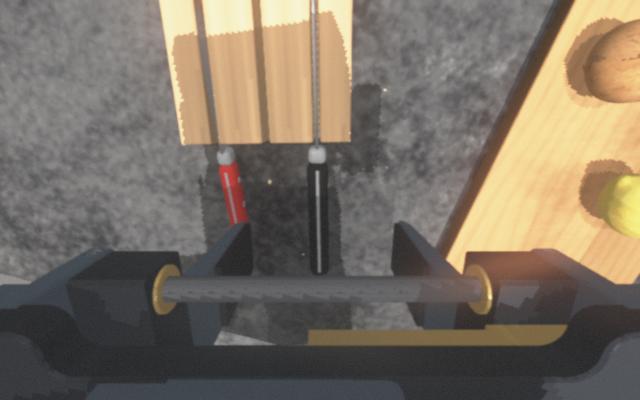

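View pics/c.png

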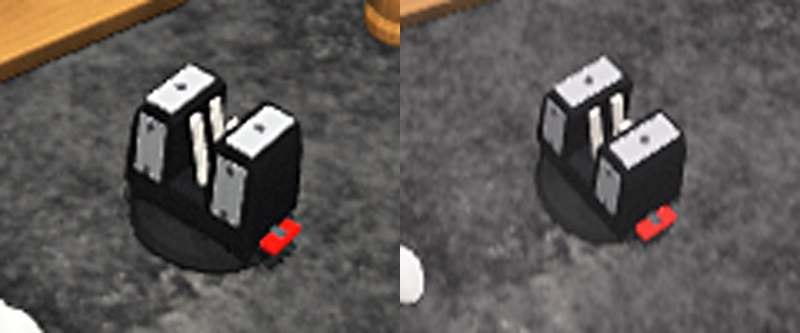

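Run:
```python
from h import *
ci=camera_info('wrist')
o=get_obs();t=o['ee_pos'];y=o['tcp_rot'][2];u=np.array([np.cos(y),np.sin(y)]);v=np.array([-np.sin(y),np.cos(y)])
for p,z in(((317,163),.062),((319,272),.062),((317.5,205),.062),((317,150),.06),((315,2),.062),((182,143),.058),((351,142),.058)):
    q=onz('wrist',p,z,ci); d=(q-t)[:2]; print(p,q,'along',d@u,'left',d@v)
for n,s,pl in(('scene',(330,240),[(188,88),(262,127)]),('side',(310,250),[(190,82),(245,138)])):
    k=.3; a,b=[onz(n,(s[0]+k*x,s[1]+k*yy),.091) for x,yy in pl]; d=a-b; print(n,a,b,(a+b)/2,np.linalg.norm(d),'slot yaw',np.arctan2(d[1],d[0])-np.pi/2)
a,b=[tri([('scene',p),('side',q)]) for p,q in(((386.4,266.4),(367,274.6)),((408.6,278.1),(383.5,291.4)))];d=a-b
print(a,b,(a+b)/2,np.linalg.norm(d),np.arctan2(d[1],d[0])-np.pi/2)
```

```text
(317, 163) [0.46768242 0.24992938 0.062     ] along 0.044609689972545795 left 0.004047986635891452
(319, 272) [0.37163173 0.21769464 0.062     ] along -0.05669799298371873 left 0.002796478134023335
(317.5, 205) [0.43321483 0.23860745 0.062     ] along 0.008330849813436497 left 0.0038325152359343488
(317, 150) [0.47757045 0.25308132 0.06      ] along 0.05498789640040204 left 0.0040183412899669636
(315, 2) [0.57650138 0.28573641 0.062     ] along 0.1591660618794324 left 0.004787394699829436
(182, 143) [0.44893274 0.36025223 0.058     ] along 0.060567914254669626 left 0.11480906996253706
(351, 142) [0.49205541 0.2284477  0.058     ] along 0.06122762711713834 left -0.023868842709682928
scene [ 0.51632716 -0.28524094  0.091     ] [ 0.52828542 -0.33798528  0.091     ] [ 0.52230629 -0.31161311  0.091     ] 0.05408294753307788 slot yaw 0.2229519869058716
side [ 0.51527432 -0.28244251  0.091     ] [ 0.5282312  -0.33688696  0.091     ] [ 0.52175276 -0.30966473  0.091     ] 0.05596497919731759 slot yaw 0.23363738798873834
[ 0.51539459 -0.28437238  0.09177302] [ 0.5285471  -0.33716336  0.09062909] [ 0.52197085 -0.31076787  0.09120105] 0.054416772836482115 0.24417209291857
```

carry_out(motion=[[0.6,0.32,0.3,0,0.067],[0.6,0,0,-1,0],[0.6,0,0,-1,0],[0.6,0,0,-1,0],[0.6,0,0,-1,0],[0.6,0,0,-0.85,0],[-1,0,0,0,0],[-1,0,0,0,0],[-1,0,0,0,0],[-1,0,0,0,0]], force=50)

```text
time_s: 6.5
ee_pos: [0.4331, 0.2386, 0.0314]
tcp_rot: [-3.141, -0.001, 0.321]
force: [0.2, -0.9, -0.9]
opening: 0.0358
grip_force: 0.0
```

carry_out(motion=[[-1,0,0,0,0],[-1,0,0,0,0],[-1,0,0,0,0]])

```text
time_s: 6.88
ee_pos: [0.4329, 0.2384, 0.031]
tcp_rot: [-3.142, -0.0, 0.321]
force: [-0.3, 0.3, 2.5]
opening: 0.0174
grip_force: 50.0
```

carry_out(motion=[[-1,0,0,0.3,0],[-1,0,0,0.5,0],[-1,0,0,0.5,0],[-1,0,0,0.5,0],[-1,0,0,0.6,0],[-1,0,0,0.6,0],[-1,0,0,0.6,0],[-1,0,0,0.6,0],[-1,0,0,0.6,0],[-1,0,0,0.5,0]])

```text
time_s: 8.12
ee_pos: [0.4329, 0.2384, 0.1378]
tcp_rot: [-3.142, -0.0, 0.321]
force: [-0.7, 0.2, -1.5]
opening: 0.0178
grip_force: 50.0
```

Run:
```python
from h import *
o=get_obs();print(o)
a=snap('wrist','w3.png');b=snap('scene','s3.png');
cv2.imwrite('pics/e.png',np.hstack([cv2.resize(a[:,:,::-1],(480,300)),cv2.resize(b[130:230,200:305,::-1],(315,300),interpolation=2)]))
```

```text
{'time_s': 8.125, 'qpos': array([4.56262028e-01, 1.70815267e-01, 2.18053187e+00, 4.35494988e-06,
       7.89982626e-01, 1.70579133e+00]), 'qvel': array([ 0.00025887, -0.1377684 , -0.0248255 ,  0.00082508,  0.16265621,
        0.00057983]), 'joint_torque': array([ 8.66693154e-03, -4.95336664e+01, -3.56385827e+01,  9.04506975e-03,
       -4.62945309e-01, -4.42175869e-04]), 'ee_pos': array([0.43288936, 0.23841887, 0.13775932]), 'tcp_rot': array([-3.14155421e+00, -2.60079416e-04,  3.21263954e-01]), 'force': array([-0.69152482,  0.15984037, -1.46912797]), 'wrist_torque': array([ 0.00466357,  0.18915775, -0.01093578]), 'grip_force': 49.99687671661377, 'opening': 0.017845545242888044}
```

View pics/e.png

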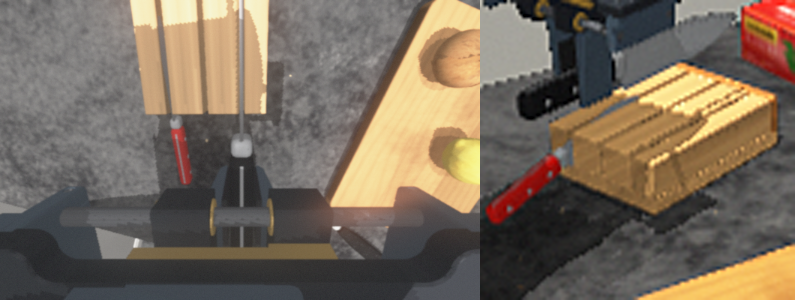

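carry_out(motion=[[-1,0.1,-0.3,0.5,0],[-1,0.35,-0.7,0.2,0],[-1,0.35,-1,0,0],[-1,0.35,-1,0,0],[-1,0.35,-1,0,0],[-1,0.35,-1,0,0],[-1,0.35,-1,0,0],[-1,0.35,-1,0,0],[-1,0.35,-1,0,0],[-1,0.1,-1,0,0]])

```text
time_s: 9.48
ee_pos: [0.4932, 0.0567, 0.1509]
tcp_rot: [3.142, 0.0, 0.321]
force: [0.2, 0.3, -0.9]
opening: 0.0177
grip_force: 50.0
```

carry_out(motion=[[-1,0,-1,0,0],[-1,0,-1,0,0],[-1,0,-1,0,0],[-1,0,-1,0,0],[-1,0,-1,0,0],[-1,0,-1,0,0],[-1,0,-1,0,-0.1],[-1,0,-1,0,-0.1],[-1,0,-1,0,-0.1],[-1,-0.3,-1,0,-0.1]])

```text
time_s: 10.72
ee_pos: [0.4866, -0.1432, 0.151]
tcp_rot: [3.141, 0.0, 0.26]
force: [0.3, 0.1, -1.0]
opening: 0.0181
grip_force: 50.0
```

carry_out(motion=[[-1,-0.4,-1,0,-0.1],[-1,-0.4,-1,0,-0.07],[-1,-0.4,-1,0,0],[-1,-0.4,-1,0,0],[-1,-0.4,-1,0,0],[-1,-0.4,-1,0,0],[-1,-0.4,-1,0,0],[-1,-0.4,-1,0,0],[-1,0,-0.5,0,0],[-1,0,0,0,0]])

```text
time_s: 11.98
ee_pos: [0.4227, -0.3123, 0.1509]
tcp_rot: [-3.142, -0.0, 0.235]
force: [-0.4, -0.7, -1.2]
opening: 0.0176
grip_force: 50.0
```

Run:
```python
from h import *
o=get_obs();print(o['time_s'],o['ee_pos'],o['tcp_rot'],o['force'],o['wrist_torque'],o['opening'],o['grip_force'])
a=snap('wrist','w4.png')
for t in('sharpener','sharpener_mouth'):print(t,spot_in('wrist',t)[:1])
cv2.imwrite('pics/f.png',cv2.resize(a[0:240,200:440,::-1],(600,600),interpolation=2))
```

```text
11.975 [ 0.42270791 -0.31225318  0.15090519] [-3.14156394e+00 -1.28279454e-05  2.34754138e-01] [-0.42720683 -0.67416322 -1.23569317] [0.01302571 0.22866262 0.05501043] 0.017641077743915275 49.99679088592529
sharpener [{'at': [345.8, 95.4], 'score': 0.57}]
sharpener_mouth [{'at': [347.1, 95.3], 'score': 0.58}]
```

View pics/f.png

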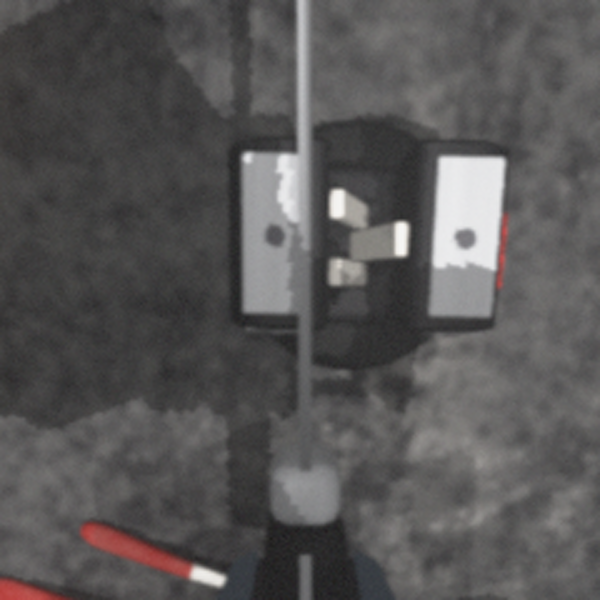

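The knife hangs in line with the view at column ~305 in the crop. The sharpener's plate screws are at (275,235) and (465,238), so the knife must shift to the right, and the bolster front is at (305,467).

Run:
```python
from h import *
ci=camera_info('wrist');o=get_obs();t=o['ee_pos'];y=o['tcp_rot'][2];u=np.array([np.cos(y),np.sin(y)]);v=np.array([-np.sin(y),np.cos(y)])
D={}
for k,p,z in(('scL',(275,235),.091),('scR',(465,238),.091),('plL_bl',(243,313),.091),('plL_tl',(243,152),.091),('plR_tr',(506,155),.091),('plR_br',(493,318),.091),('plR_tl',(437,155),.091),('plR_bl',(429,316),.091),('bol',(305,467),t[2]+.031),('sp0',(303,10),t[2]+.031),('sp1',(305,440),t[2]+.031)):
    q=onz('wrist',(200+.4*p[0],.4*p[1]),z,ci);d=(q-t)[:2];D[k]=np.array([d@u,d@v]);print(k,q,D[k])
m=(D['scL']+D['scR'])/2;e=D['scL']-D['scR'];print('mid',m,np.hypot(*e),'relyaw',-np.arctan2(e[0],e[1]))
c=sum(D[k] for k in('plL_bl','plL_tl','plR_tr','plR_br'))/4;print('c',c)
for a,b in(('plL_bl','plL_tl'),('plR_br','plR_tr'),('plR_bl','plR_tl')):
    d=D[b]-D[a];print(np.arctan2(d[1],d[0]))
print(u,v, t[:2]+m@np.array([u,v]))
```

```text
scL [ 0.51561642 -0.27959842  0.091     ] [0.09759355 0.00898388]
scR [ 0.52807819 -0.33524714  0.091     ] [ 0.09669065 -0.04803595]
plL_bl [ 0.49124321 -0.27499469  0.091     ] [0.07497373 0.01916188]
plL_tl [ 0.53554941 -0.26553531  0.091     ] [0.12026341 0.01799347]
plR_tr [ 0.55260364 -0.34013557  0.091     ] [ 0.11939188 -0.05852638]
plR_br [ 0.50780555 -0.35055964  0.091     ] [ 0.07339828 -0.0581808 ]
plR_tl [ 0.54792525 -0.32060704  0.091     ] [ 0.11941195 -0.03844527]
plR_bl [ 0.50376675 -0.33112603  0.091     ] [ 0.074018   -0.03834162]
bol [ 0.47007309 -0.29971778  0.18182315] [4.86072140e-02 7.75597222e-05]
sp0 [ 0.54618735 -0.28112981  0.18182315] [0.12695785 0.00034301]
sp1 [ 0.47536705 -0.29844876  0.18182315] [5.40511409e-02 7.28589804e-05]
mid [ 0.0971421  -0.01952604] 0.05702697412610154 relyaw -0.015833474036577824
c [ 0.09700682 -0.01988796]
-0.02579297324950301
-0.007513368599227507
-0.0022834224613144175
[0.9722494 0.2339468] [-0.2339468  0.9722494] [ 0.52184731 -0.30742278]
```

carry_out(motion=[[-1,0.11,-0.46,0,-0.08],[-1,0.11,-0.46,0,0],[-1,0,0,-0.5,0],[-1,0,0,-0.7,0],[-1,0,0,-0.7,0],[-1,0,0,-0.6,0],[-1,0,0,-0.5,0],[-1,0,0,-0.3,0],[-1,0,0,0,0]])

```text
time_s: 13.25
ee_pos: [0.4271, -0.3299, 0.0846]
tcp_rot: [-3.141, 0.0, 0.224]
force: [-0.5, -0.7, -0.6]
opening: 0.0176
grip_force: 50.0
```

Run:
```python
from h import *
o=get_obs();print(o['time_s'],o['ee_pos'],o['tcp_rot'],o['force'],o['wrist_torque'],o['opening'],o['grip_force'])
a=snap('wrist','w5.png');b=snap('scene','s5.png')
cv2.imwrite('pics/g.png',np.hstack([cv2.resize(a[40:240,240:400,::-1],(400,500),interpolation=2),cv2.resize(b[230:330,320:400+0,::-1],(400,500),interpolation=2)]))
```

```text
13.25 [ 0.42709876 -0.32987531  0.08457837] [-3.14113398e+00  3.30953516e-04  2.23817407e-01] [-0.50964859 -0.74330373 -0.6006366 ] [-0.0027845   0.20255462  0.05251377] 0.01762307319571892 49.99689996242523
```

View pics/g.png

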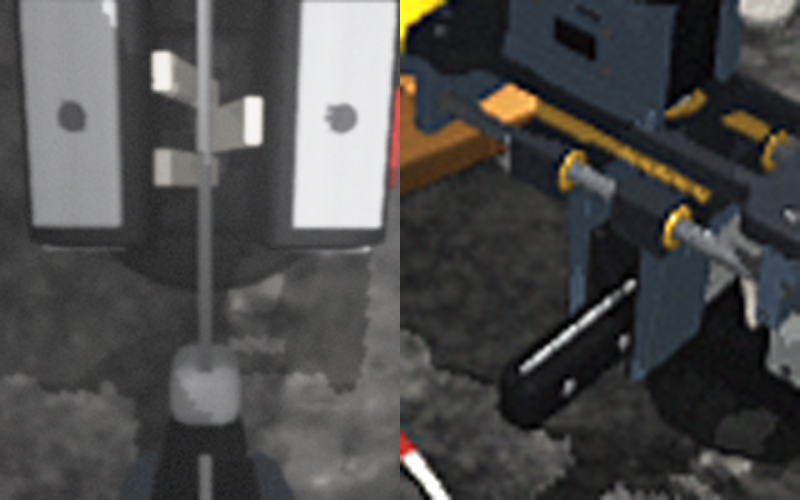

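The blade is centred: column 205 against a screw midpoint of 206. Now I'll ease it down, watching the force.

carry_out(motion=[[-1,0,0,-0.15,0],[-1,0,0,-0.15,0],[-1,0,0,-0.15,0],[-1,0,0,-0.15,0],[-1,0,0,-0.1,0],[-1,0,0,0,0]], force=60)

```text
time_s: 14.1
ee_pos: [0.4272, -0.33, 0.0708]
tcp_rot: [-3.141, 0.0, 0.224]
force: [-0.2, 0.0, -0.9]
opening: 0.0177
grip_force: 60.0
```

carry_out(motion=[[-1,0,0,-0.05,0],[-1,0,0,-0.05,0],[-1,0,0,0,0]])

```text
time_s: 14.48
ee_pos: [0.4272, -0.33, 0.0689]
tcp_rot: [-3.142, 0.0, 0.224]
force: [-0.9, -0.1, -1.8]
opening: 0.018
grip_force: 60.0
```

carry_out(motion=[[-1,0,0,-0.05,0],[-1,0,0,-0.05,0],[-1,0,0,0,0]])

```text
time_s: 14.85
ee_pos: [0.4273, -0.33, 0.0669]
tcp_rot: [3.142, -0.0, 0.224]
force: [-0.5, -0.4, -1.6]
opening: 0.0177
grip_force: 60.0
```

Run:
```python
from h import *
o=get_obs();print(o['time_s'],o['ee_pos'],o['tcp_rot'],o['force'],o['wrist_torque'],o['opening'],o['grip_force'])
```

```text
14.85 [ 0.42729671 -0.33004909  0.06693475] [ 3.14150055e+00 -1.38377005e-04  2.23778697e-01] [-0.48248402 -0.41306307 -1.61654814] [ 0.07117739  0.11501799 -0.00365824] 0.01770516724125283 59.99727487564087
```

carry_out(motion=[[-1,0,0,-0.05,0],[-1,0,0,-0.05,0],[-1,0,0,0,0]])

```text
time_s: 15.22
ee_pos: [0.4274, -0.3301, 0.065]
tcp_rot: [3.141, -0.0, 0.224]
force: [0.5, 0.5, 1.5]
opening: 0.0172
grip_force: 60.0
```

Run:
```python
from h import *
o=get_obs();print(o['ee_pos'],o['force'],o['wrist_torque'])
```

```text
[ 0.42735832 -0.33008926  0.06496812] [0.52384712 0.54434711 1.52458518] [ 0.05809839 -0.17558975 -0.02798571]
```

carry_out(motion=[[-1,0,0,-0.05,0],[-1,0,0,-0.05,0],[-1,0,0,0,0]])

```text
time_s: 15.6
ee_pos: [0.4273, -0.33, 0.0629]
tcp_rot: [3.142, -0.0, 0.224]
force: [1.0, 0.7, 2.6]
opening: 0.0178
grip_force: 60.0
```

Run:
```python
from h import *
o=get_obs();print(o['ee_pos'],o['force'],o['wrist_torque'])
```

```text
[ 0.42729272 -0.33004129  0.06292593] [0.97000705 0.7246163  2.62506046] [ 0.13125255 -0.31126602 -0.01609042]
```

carry_out(motion=[[-1,0,0,-0.05,0],[-1,0,0,-0.05,0],[-1,0,0,0,0],[-1,0,0,0,0],[-1,0,0,0,0],[-1,0,0,0,0]])

```text
time_s: 16.35
ee_pos: [0.4273, -0.33, 0.061]
tcp_rot: [3.142, -0.0, 0.224]
force: [0.2, 0.2, 4.0]
opening: 0.0176
grip_force: 60.0
```

Run:
```python
from h import *
o=get_obs();print(o['ee_pos'],o['tcp_rot'],o['force'],o['wrist_torque'],o['qvel'].max())
a=snap('wrist','w6.png');b=snap('side','d6.png')
cv2.imwrite('pics/i.png',np.hstack([cv2.resize(a[40:240,240:400,::-1],(400,500),interpolation=2),cv2.resize(b[240:340,330:410,::-1],(400,500),interpolation=2)]))
```

```text
[ 0.42725902 -0.33002754  0.06095227] [ 3.14152401e+00 -7.51773887e-05  2.23791394e-01] [0.17079464 0.16867526 4.03182841] [ 0.19369766 -0.47886178 -0.0423867 ] 0.00024434143788397574
```

View pics/i.png

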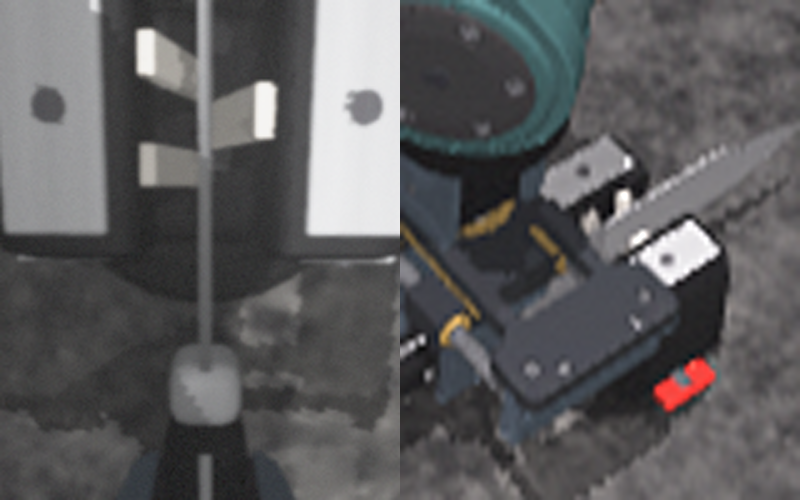

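The blade sits centred between the jaws with about 5 N of push-back, and the knife is level and steady.

```bash
python3 -c "
from plant import *
print(close_job())"
```

```text
the job is handed in; nothing more can be done
None
```

I lifted the chef's knife straight out of the block and handed the job in holding it by its handle, level, in the sharpener slot: edge about 5 mm past first touch, roughly 5 N of push-back from the jaws, small knife and vegetables left alone; the hand-in returned no verdict.

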